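# Aim the reader, crack the dry box's lid and hold it ajar

## Task

First turn and tilt the optical reader's head on its stand so that its lens points straight at the round indicator window in the front of the closed dry-storage box. Then take the lid by its handle, break it free from its sticky seal without letting it fly wide open, and hold it about 20 mm (a finger's width) open at its front edge, so that the reader can watch the indicator while the box airs. Finish while still holding the lid like that: do not let go, keep the reader aimed, and leave everything else on the bench where it stands.

Things in the scene. Friction and masses are not known exactly. Their poses are not given: they have to be found in the camera images.
- dry_box: White dry-storage box, fixed to the bench, 160 mm deep (its x) x 220 mm wide (its y) x 100 mm tall, under a grey lid. Origin: centre of its underside; z up; its front, with the round window, faces its own -x; the lid is hinged along the back edge (+x).
- box_window (a point): Centre of the round indicator window (40 mm diameter, in a 48 mm grey bezel) in the middle of the box's front face, 62 mm above the bench, 85 mm in front of the box's centre. Axes as the box's.
- lid (a joint): Lid angle: 0 shut (reads about -0.01, gasket squeezed), grows as the front edge rises about the back edge, stop at 0.5 rad. Front gap about 165 mm x sin(angle): 20 mm is 0.12 rad. Sticky gasket: needs some 14 N up at the handle to break free; its pull is strongest shut, halves by 0.06 rad, is gone by 0.13; beyond that the lid (0.35 kg) still falls shut, with 1 to 3 N at the handle, unless held.
- lid_handle (a point): Middle of the lid handle's grip bar: a square aluminium bar 12 x 12 mm, 90 mm long along the box's y, on two end posts 80 mm apart, 37 mm clear above the lid's top. With the lid shut the point is 147.5 mm above the bench, 135 mm in front of the hinge line. Turns with the lid; at lid angle 0 its axes are the box's.
- lid_hinge (a point): Middle of the lid's hinge line, which runs along the box's y, 100.5 mm above the bench.
- reader_base: Round grey foot (96 mm diameter) and column of the optical reader's stand, fixed to the bench in front of the box. Origin: centre of its underside, on the swivel axis; z up.
- reader_swivel (a joint): Swivel of the reader's head about the vertical axis of its column, anticlockwise from above positive, range -1.8 to 1.8 rad; at 0 the lens looks along the foot's +x. Stiff by friction (about 0.1 N m): stays where it is left.
- reader_tilt (a joint): Tilt of the head about the horizontal axis through reader_pivot (the head's y), positive lens down, 0 level, range -0.7 to 0.7 rad. Stiff by friction (about 0.15 N m): stays where it is left.
- reader_pivot (a point): Where the head's tilt axis crosses the swivel axis, 135 mm above the bench, at the middle of the head (white, 90 mm long, 48 mm wide, 40 mm tall). Axes are the head's: x the way the lens looks, y the tilt axis, z out of its top.
- reader_lens (a point): Centre of the lens face (short black barrel, 32 mm diameter) on the head's front end, 56 mm ahead of the pivot along the head's x. Axes are the head's; the line of sight is +x.
- reader_fin (a point): Middle of the grip fin standing on the head's top, 47 mm from the pivot along the head's z: 12 mm thick along the head's y, 30 mm long along its x, from 20 to 68 mm above the pivot. Pinch it across its thickness to turn and tilt the head.
- bottle: Bystander: small white bottle, 40 mm diameter, 85 mm tall; loose, leave it alone. Origin: centre of its underside.
- jar: Bystander: small amber jar, 48 mm diameter, 55 mm tall; loose, leave it alone. Origin: centre of its underside.
- tube_rack: Bystander: rack of capped tubes, 110 x 70 mm, 72 mm tall; loose, leave it alone. Origin: centre of its underside.
- tip_box: Bystander: pipette-tip box, 88 x 123 mm, 63 mm tall; loose, leave it alone. Origin: centre of its underside.
- timer: Bystander: flat bench timer, 70 x 70 x 22 mm; loose, leave it alone. Origin: centre of its underside.
- beaker: Bystander: glass beaker, 72 mm diameter, 85 mm tall; loose, leave it alone. Origin: centre of its underside.
- dishes: Bystander: stack of dishes, 90 mm diameter, 45 mm tall; loose, leave it alone. Origin: centre of its underside.
There are look-alikes about, which are no part of the job. Of the things shaped like the reader_base, the grey one is meant.

How it is judged (in metres and radians):
On the way, in this order (a step that is already met when the one before it is completed fails the run):
1. the reader points at the box's window while the lid is still shut (y of box_window in the frame of reader_lens between -0.02 and 0.02 m and z of box_window in the frame of reader_lens between -0.02 and 0.02 m and x of box_window in the frame of reader_lens above 0.05 m and value of joint lid below 0.03 rad), for 0.3 s.
2. the lid has been broken free and is held slightly open by the fingers, the reader still aimed (y of box_window in the frame of reader_lens between -0.02 and 0.02 m and z of box_window in the frame of reader_lens between -0.02 and 0.02 m and x of box_window in the frame of reader_lens above 0.05 m and value of joint lid between 0.065 and 0.19 rad and contact force between the fingers and lid above 0.5 N), for 0.5 s.
At the end, for the whole second after the job is handed in: Through the last second the fingers hold the lid (contact over 0.5 N) still at 0.065 to 0.19 rad (front edge some 11 to 31 mm open), the reader is no longer touched and its line of sight passes the window's centre within 20 mm sideways and 20 mm up or down, and no bystander was displaced (all of step 2 and velocity of joint lid between -0.05 and 0.05 rad/s and contact force between the fingers and reader_tilt below 0.3 N); the arm keeps its last pose, push and grip.
It fails at once if the lid flew wide open (more than 0.4 rad, some 64 mm at the front edge) (value of joint lid above 0.4 rad).
It fails at once if a bystander was displaced by over 25 mm (distance of any of bottle, jar, tube_rack, tip_box, timer, beaker, dishes from where it was at the start of the episode above 0.025 m).
It fails at once if a bystander was tipped over (angle between any of bottle, jar, tube_rack, tip_box, timer, beaker, dishes's own z axis and vertical above 0.5 rad).
It also fails if it takes over 48 s, if anything falls off the work surface, if the arm or the gripper's body presses on something with over 40 N, if the wrist force passes 120 N, or if a joint passes its speed limit or range.

## Robot

A 6-joint arm with a two-finger parallel gripper is mounted at the origin on the work surface. World frame = base frame: x ahead of the robot, y to its left, z up, the work surface at z = 0. Lengths are in mm, angles in rad, forces in N, time in s.
With the tool pointing down it reaches from about 350 to 975 mm from the base axis. Payload 4.9 kg.
Tool frame: the origin (TCP) lies on the centre line of the jaws, within the pads' length; the fingertips stand 25 mm ahead of it and the grasp point (between the pads) lies 6 mm ahead of it; z points along the fingers, y is the direction in which the jaws open and shut (so a half turn about z gives the same grasp; the last joint's range is limited). The gripper opens to 85 mm and grips with 20 to 120 N. Pads are 22 mm wide; open, the fingers measure 114 mm over their backs; the gripper's body (76 mm by 85 mm) begins 54 mm behind the grasp point. The pads swing forward as they close: fully open they stand 13 mm farther back than shut.
Start: joints at [1.032, 0.053, 1.613, -0, 1.476, -0.119], TCP at [254.724, 570.716, 233.004] pointing down, gripper open.
Joint ranges: [-3.01, 3.01], [-1.01, 2.22], [0.06, 2.58], [-1.02, 4.17], [0.09, 2.62], [-3.14, 3.14]. Speed limits (rad/s): [2.57, 2.57, 3.14, 3.14, 3.14, 3.14].

## Interface

Orientations are given as a unit quaternion [w, x, y, z].
In Python, from cell import robot, vision gives the robot as it stands.
- The arm moves only by the tool step_arm, never from a script. Its argument "plan" is a list of rows, each an object of numbers: "dx", "dy", "dz": the shift along the tool's x, y, z in mm; "rx", "ry", "rz": the turn, a rotation vector about the tool's x, y, z in degrees; "gripper": the opening in per cent of the stroke, from 0 (shut) to 100 (fully open). In form: [{"dx": .., "dy": .., "dz": .., "rx": .., "ry": .., "rz": .., "gripper": ..}, ...]. A call has 1 to 8 rows; each row is the pose to reach, as a shift and turn from the pose commanded when the call began, along the tool's axes at that moment; what a row does not reach only later rows make up. A row lasts 1/8 s, in which the tool goes at most 62.5 mm and 10.7 degrees, less where a joint would pass 70% of its speed; a pose out of reach is approached as far as the arm can. A call with a gripper value outside its range is refused whole. The fingers move at their own pace and stop on an object; "squeeze" is the grip in N (left out, the last holds). Time passes only in rows, so rows that repeat a pose let the fingers close. It gives the time, the measured TCP pose, the force and the opening at its end, in the units of the state.
- robot.get_obs(): the state, without advancing time (a new reading comes with each control period).
- vision.grab_frame(name): name is "side" or "top" or "wrist"; returns a dict with "pixels" (420x560x3 uint8, blue, green, red), "camera_matrix" (3x3 intrinsics, pixels), "R" (3x3) and "t" (3): a world point X has camera coordinates R X + t; the wrist camera has in their place "mount" (4x4, takes a point from camera to tool coordinates, whose origin is the TCP and whose axes are the flange's). Camera axes: x right, y down, z forward; pixel columns grow to the right and rows downward; lengths in mm; the calibration is good to about 2 mm. A picture is of the moment at which its call begins: read the wrist's pose just before it. There is no depth.
- robot.job_done(): hands the job in, once; it reports no verdict.
Trained networks look in a picture, given as the dict that the camera call returned (one of the last four; its "shot" number tells which), for a name from the list of things; names that differ only in an ending like _2 or _b are one class to them, and where a whole thing is asked for, a point or a joint stands for the part that bears it (a point fixed in the world has none). Each returns a list of dicts, best first, with "p" (0 to 1); they miss things now and then, are a little off and sometimes report something else, mostly with a low value. They report only what shows in the picture. A call takes as long as a camera call. They do not tell look-alikes from the thing itself.
- vision.silhouettes(picture, thing): "mask" (420x560 bool, what is visible of it).
- vision.spot_point(picture, thing): "location" ([x, y, z] in mm, in world coordinates, good to about 4 mm: a listed point, or the origin of a listed thing).
The state is a dict: "time_s": time; "joint_positions": joint angles; "joint_vel": joint speeds; "joint_efforts": joint torques, N m; "eef_pos": TCP position; "tcp_rot": TCP orientation; "force": force on the tool from outside, world axes, zero at the start; "ft_torque": the same for the moment, N m; "width": finger opening in mm.
Only numpy, scipy, OpenCV 4.12 (cv2) and the standard library are available. Lean on these libraries where they do the work, as an engineer would, in place of code of your own. Each camera call takes 0.05 s, during which the arm holds its last target.

## Working session

There is one attempt and no reset: what is moved stays moved. The work goes in short steps, Python scripts to look and compute and a tool call to move; the robot and the scene stay as the last step left them, time stands still between calls to the robot, and variables do not carry over. Pictures are saved under pics/ and viewed, and the job is handed in when it is done.

Besides the shell and the picture viewer there is one more tool, called after "Call:" as a command line: name --argument value ..., lists and objects as JSON in quotes. step_arm: Moves the arm, as the interface text tells. Its arguments: {"type":"object","properties":{"plan":{"type":"array","items":{"type":"object","properties":{"dx":{"type":"number"},"dy":{"type":"number"},"dz":{"type":"number"},"rx":{"type":"number"},"ry":{"type":"number"},"rz":{"type":"number"},"gripper":{"type":"number"}}}},"squeeze":{"type":"number"}},"required":["plan"]}

```bash
ls; mkdir -p pics; cat > h.py <<'E'
import numpy as np, cv2
from cell import robot, vision
from scipy.spatial.transform import Rotation as Rn
def rot(q): return Rn.from_quat([q[1],q[2],q[3],q[0]])
def proj(f,X):
    c=f["R"]@np.array(X,float)+np.ravel(f["t"]); u=f["camera_matrix"]@c; return u[:2]/u[2]
E
python3 - <<'E'
from h import *
o=robot.get_obs(); print(o)
for n in ["side","top","wrist"]:
    f=vision.grab_frame(n); cv2.imwrite(f"pics/{n}0.png",f["pixels"]); print(n,f["camera_matrix"].tolist(),{k:np.array(f[k]).round(3).tolist() for k in("R","t","mount") if k in f})
    for t in ["reader_base","reader_pivot","reader_lens","reader_fin","box_window","lid_handle","lid_hinge","dry_box"]:
        print(t,[(np.round(d["location"],0).tolist(),round(d["p"],2)) for d in vision.spot_point(f,t)])
E
```

```text
pics
{'time_s': 0.0, 'joint_positions': array([ 1.03198208e+00,  5.33729833e-02,  1.61431217e+00,  1.71008950e-05,
        1.47600824e+00, -1.19019952e-01]), 'joint_vel': array([ 0.00036327, -0.00062434,  0.0002859 ,  0.00108955,  0.00019641,
       -0.00047567]), 'joint_efforts': array([ 4.96641296e-04, -3.93698680e+01, -3.70167124e+01, -1.29690702e-04,
        7.26659011e-03,  3.04679055e-06]), 'eef_pos': array([254.41439454, 570.18614165, 231.7421708 ]), 'tcp_rot': array([-3.47345076e-04,  2.08359989e-01,  9.78051641e-01, -9.91317108e-04]), 'force': array([-0.5271167 , -0.02404618,  0.04323881]), 'ft_torque': array([-0.0297058 ,  0.01335803, -0.01131284]), 'width': 85.5168128584799}
side [[535.4294857001056, 0.0, 271.87807882346186], [0.0, 535.4294857001056, 212.63024070051], [0.0, 0.0, 1.0]] {'R': [[0.811, -0.585, 0.014], [-0.443, -0.628, -0.64], [0.383, 0.513, -0.769]], 't': [-453.101, 294.144, 1067.317]}
reader_base [([530.0, -158.0, -0.0], 0.94), ([390.0, -361.0, -2.0], 0.82), ([280.0, -258.0, 1.0], 0.73), ([687.0, -161.0, 0.0], 0.71)]
reader_pivot [([526.0, -156.0, 133.0], 0.
[... 1325 characters left out ...]
 -156.0, 133.0], 0.73), ([393.0, -364.0, 179.0], 0.7), ([541.0, -161.0, 181.0], 0.63), ([679.0, -158.0, 178.0], 0.58)]
box_window [([548.0, 58.0, 64.0], 0.86)]
lid_handle [([407.0, -173.0, -4.0], 0.75), ([540.0, 86.0, 145.0], 0.57), ([412.0, -20.0, -3.0], 0.37)]
lid_hinge [([541.0, 221.0, 103.0], 0.61)]
dry_box [([543.0, 142.0, 3.0], 0.81)]
wrist [[294.6855971057547, 0.0, 277.04632974261995], [0.0, 294.6855971057547, 211.62877988422778], [0.0, 0.0, 1.0]] {'mount': [[-0.001, -0.953, -0.304, 77.442], [1.0, -0.0, -0.001, 0.052], [0.001, -0.304, 0.953, -140.219], [0.0, 0.0, 0.0, 1.0]]}
reader_base []
reader_pivot []
reader_lens []
reader_fin []
box_window []
lid_handle []
lid_hinge []
dry_box []
```

View pics/side0.png

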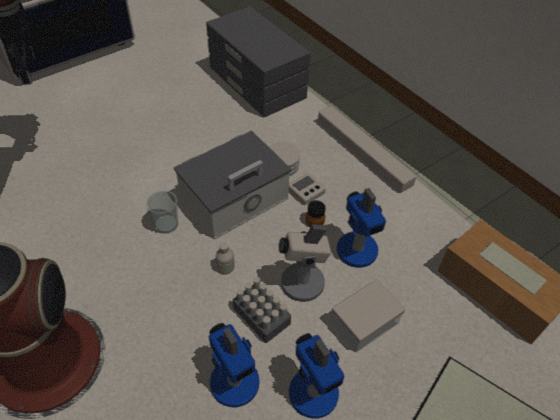

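View pics/top0.png

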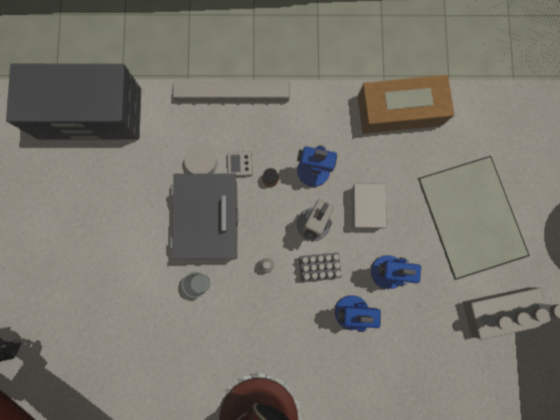

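Candidates for the reader (side picture): grey at (303,270), and blue ones at (360,235), (233,360), (318,365). The grey one, near (528,-157), is meant. The box's front faces roughly -y. I'll check the choice in a crop and average a few measurements.

```bash
python3 - <<'E'
from h import *
for n in ["side","top"]:
    f=vision.grab_frame(n); im=f["pixels"]
    c=im[130:320,150:390] if n=="side" else im[140:300,160:400]
    cv2.imwrite(f"pics/c_{n}.png",cv2.resize(c,None,fx=3.2,fy=3,interpolation=cv2.INTER_CUBIC))
    for t,a in [("reader_base",(528,-157)),("reader_pivot",(527,-157)),("reader_lens",(482,-131)),("reader_fin",(543,-164)),("box_window",(545,58)),("lid_handle",(542,87)),("lid_hinge",(544,221))]:
        print(n,t,[np.round(d["location"],1).tolist() for d in vision.spot_point(f,t) if np.hypot(*(np.array(d["location"][:2])-a))<25])
    for t in ["bottle","jar","beaker","dishes","timer","tube_rack","tip_box"]:
        print(t,[np.round(d["location"],0).tolist() for d in vision.spot_point(f,t)][:1])
E
```

```text
side reader_base [[528.5, -157.2, 1.3]]
side reader_pivot [[527.8, -155.2, 132.4]]
side reader_lens [[481.9, -136.2, 154.9]]
side reader_fin [[544.9, -165.7, 179.0]]
side box_window [[542.8, 55.4, 63.7]]
side lid_handle [[539.4, 87.3, 145.1]]
side lid_hinge [[544.0, 221.3, 102.4]]
bottle [[408.0, -21.0, 0.0]]
jar [[658.0, -35.0, -1.0]]
beaker [[364.0, 167.0, 1.0]]
dishes [[707.0, 166.0, 0.0]]
timer [[702.0, 60.0, 2.0]]
tube_rack [[407.0, -175.0, 1.0]]
tip_box [[576.0, -308.0, -0.0]]
top reader_base []
top reader_pivot [[527.9, -157.0, 134.9]]
top reader_lens [[479.1, -129.6, 150.4]]
top reader_fin [[543.3, -160.6, 180.7]]
top box_window [[543.7, 58.8, 59.9]]
top lid_handle [[540.7, 87.4, 145.1]]
top lid_hinge [[541.6, 217.9, 98.2]]
bottle [[409.0, -24.0, 1.0]]
jar [[666.0, -35.0, -1.0]]
beaker [[365.0, 163.0, -0.0]]
dishes [[705.0, 163.0, -1.0]]
timer [[706.0, 50.0, -2.0]]
tube_rack [[530.0, -156.0, 133.0]]
tip_box [[574.0, -311.0, -4.0]]
```

View pics/c_side.png

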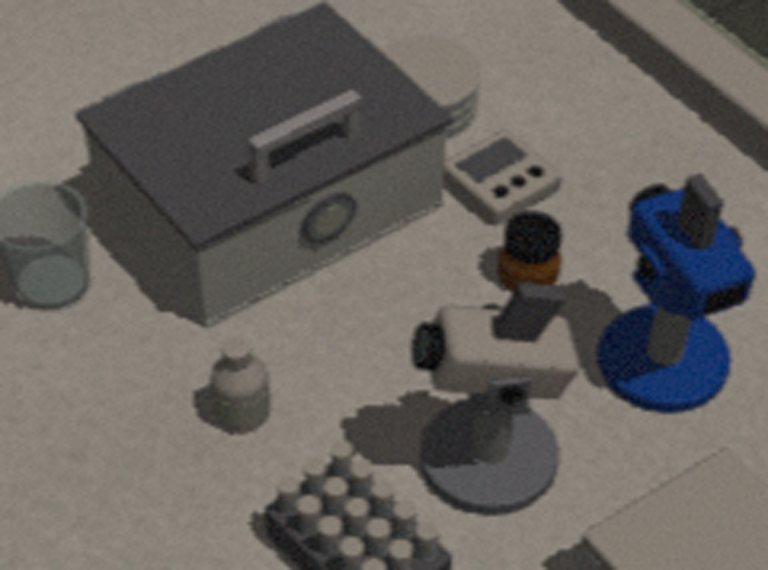

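View pics/c_top.png

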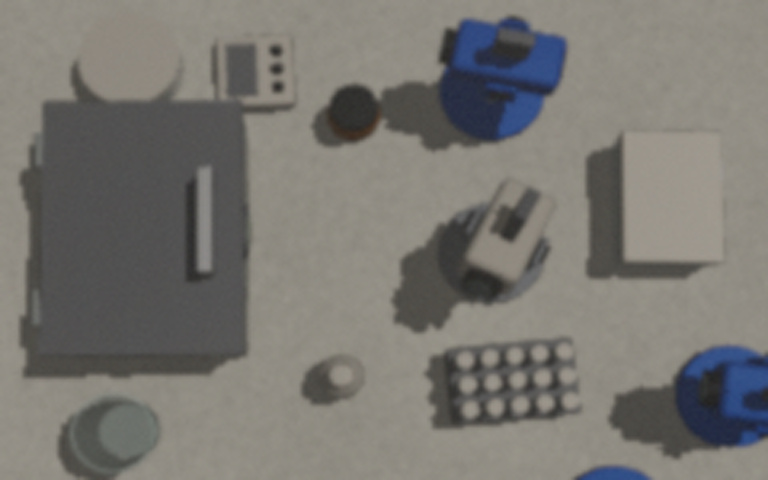

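Confirmed: the grey foot with a white head, at pixel (316,222) in the top picture. The lens looks toward the bottle (yaw about 153°) and is tilted up. I'll plan the approach along the fin.

```bash
cat >> h.py <<'E'
PIV=np.array([527.5,-157,135]); 
def headR(yaw,tilt): return Rn.from_euler("ZY",[yaw,tilt])
def headtool(yaw,tilt,h=53,piv=PIV):
    H=headR(yaw,tilt); return piv+H.apply([0,0,h]), H*Rn.from_euler("x",np.pi)
def delta(P,Q,o=None):
    o=o or robot.get_obs(); R=rot(o["tcp_rot"]); d=R.inv().apply(P-o["eef_pos"]); r=np.degrees((R.inv()*Q).as_rotvec())
    print("d",d.round(1).tolist(),"r",r.round(2).tolist()); return d,r
E
python3 - <<'E'
from h import *
o=robot.get_obs();print(o["eef_pos"],o["time_s"])
delta(*headtool(np.radians(153),-.335,h=200))
E
```

```text
[254.70510602 570.72887896 233.0075147 ] 2.85
d [-611.3, -556.8, -90.9] r [-0.49, 19.19, 2.92]
```

Call:
step_arm --plan '[{"dx":0,"dy":0,"dz":-62,"gripper":100},{"dx":-611,"dy":-557,"dz":-91,"rx":-0.5,"ry":19.2,"rz":2.9},{"dx":-611,"dy":-557,"dz":-91,"rx":-0.5,"ry":19.2,"rz":2.9},{"dx":-611,"dy":-557,"dz":-91,"rx":-0.5,"ry":19.2,"rz":2.9},{"dx":-611,"dy":-557,"dz":-91,"rx":-0.5,"ry":19.2,"rz":2.9},{"dx":-611,"dy":-557,"dz":-91,"rx":-0.5,"ry":19.2,"rz":2.9},{"dx":-611,"dy":-557,"dz":-91,"rx":-0.5,"ry":19.2,"rz":2.9},{"dx":-611,"dy":-557,"dz":-91,"rx":-0.5,"ry":19.2,"rz":2.9}]'

```text
invalid input at $.plan[0]: expected keys dx, dy, dz, rx, ry, rz, gripper
```

```bash
python3 - <<'E'
from h import *
o=robot.get_obs();print(o["eef_pos"],o["time_s"])
delta(*headtool(np.radians(153),-.335,h=200))
E
```

```text
[254.70510602 570.72887896 233.0075147 ] 2.85
d [-611.3, -556.8, -90.9] r [-0.49, 19.19, 2.92]
```

Call:
step_arm --plan '[{"dx":0,"dy":0,"dz":-62,"rx":0,"ry":0,"rz":0,"gripper":100},{"dx":-611,"dy":-557,"dz":-91,"rx":-0.5,"ry":19.2,"rz":2.9,"gripper":100},{"dx":-611,"dy":-557,"dz":-91,"rx":-0.5,"ry":19.2,"rz":2.9,"gripper":100},{"dx":-611,"dy":-557,"dz":-91,"rx":-0.5,"ry":19.2,"rz":2.9,"gripper":100},{"dx":-611,"dy":-557,"dz":-91,"rx":-0.5,"ry":19.2,"rz":2.9,"gripper":100},{"dx":-611,"dy":-557,"dz":-91,"rx":-0.5,"ry":19.2,"rz":2.9,"gripper":100},{"dx":-611,"dy":-557,"dz":-91,"rx":-0.5,"ry":19.2,"rz":2.9,"gripper":100},{"dx":-611,"dy":-557,"dz":-91,"rx":-0.5,"ry":19.2,"rz":2.9,"gripper":100}]'

```text
time_s: 3.85
eef_pos: [430.3, 168.1, 310.7]
tcp_rot: [-0.162, 0.23, 0.959, 0.039]
force: [0.9, -0.2, 0.1]
width: 85.3
```

```bash
python3 - <<'E'
from h import *
o=robot.get_obs();print(o["eef_pos"],o["time_s"])
delta(*headtool(np.radians(153),-.335,h=200))
E
```

```text
[430.25545904 168.07817242 310.67275032] 3.85
d [-278.9, -245.6, -111.1] r [0.04, 0.04, 0.03]
```

Call:
step_arm --plan '[{"dx":-270,"dy":-240,"dz":-108,"rx":0,"ry":0,"rz":0,"gripper":100},{"dx":-270,"dy":-240,"dz":-108,"rx":0,"ry":0,"rz":0,"gripper":100},{"dx":-270,"dy":-240,"dz":-108,"rx":0,"ry":0,"rz":0,"gripper":100},{"dx":-270,"dy":-240,"dz":-108,"rx":0,"ry":0,"rz":0,"gripper":100},{"dx":-270,"dy":-240,"dz":-108,"rx":0,"ry":0,"rz":0,"gripper":100},{"dx":-270,"dy":-240,"dz":-108,"rx":0,"ry":0,"rz":0,"gripper":100},{"dx":-270,"dy":-240,"dz":-108,"rx":0,"ry":0,"rz":0,"gripper":100},{"dx":-270,"dy":-240,"dz":-108,"rx":0,"ry":0,"rz":0,"gripper":100}]'

```text
time_s: 4.85
eef_pos: [579.7, -175.6, 323.2]
tcp_rot: [-0.162, 0.23, 0.959, 0.039]
force: [0.8, -0.4, 0.0]
width: 85.5
```

```bash
cat >> h.py <<'E'
def wrist(o,f):
    T=rot(o["tcp_rot"]).as_matrix(); M=np.array(f["mount"]); Rc=T@M[:3,:3]; pc=T@M[:3,3]+o["eef_pos"]
    f=dict(f); f["R"]=Rc.T; f["t"]=-Rc.T@pc; return f
E
python3 - <<'E'
from h import *
o=robot.get_obs();print(o["eef_pos"],o["time_s"],o["joint_positions"].round(2))
f=vision.grab_frame("wrist"); g=wrist(o,f); im=f["pixels"].copy()
H=headR(np.radians(153),-.335)
for h in (20,68):
  for a in (15,-15):
    for b in (6,-6): cv2.circle(im,tuple(int(round(v)) for v in proj(g,PIV+H.apply([a,b,h]))),2,(0,0,255) if h==68 else (0,255,0),-1)
cv2.imwrite("pics/w1.png",im)
for t in ["reader_pivot","reader_lens","reader_fin"]:
    print(t,[(np.round(d["location"],1).tolist(),round(d["p"],2)) for d in vision.spot_point(f,t)])
delta(*headtool(np.radians(153),-.335,h=200))
E
```

```text
[ 579.69034836 -175.62390932  323.21421178] 4.85 [-0.42  0.19  1.35  0.02  1.95 -1.52]
reader_pivot [([528.8, -161.9, 132.3], 0.98), ([280.3, -258.7, 137.7], 0.84), ([688.8, -158.1, 135.3], 0.78), ([394.7, -363.2, 132.6], 0.73)]
reader_lens [([694.6, -106.1, 134.7], 0.86), ([401.0, -311.0, 131.9], 0.79), ([480.4, -131.7, 152.7], 0.61)]
reader_fin [([541.5, -168.6, 179.1], 0.94), ([286.8, -257.8, 179.5], 0.91), ([687.4, -157.2, 183.4], 0.84), ([392.9, -362.6, 181.8], 0.67)]
d [-10.9, -8.2, -3.6] r [-0.02, 0.03, 0.11]
```

View pics/w1.png

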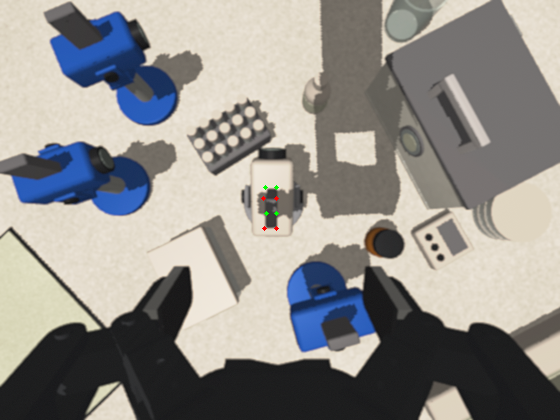

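The fin shows at (271,208), on the predicted outline, and the head is upright in the image, so yaw and tilt are right. I'll go down and pinch.

Call:
step_arm --plan '[{"dx":-11,"dy":-8,"dz":0,"rx":0,"ry":0,"rz":0,"gripper":100},{"dx":-11,"dy":-8,"dz":50,"rx":0,"ry":0,"rz":0,"gripper":100},{"dx":-11,"dy":-8,"dz":100,"rx":0,"ry":0,"rz":0,"gripper":100},{"dx":-11,"dy":-8,"dz":130,"rx":0,"ry":0,"rz":0,"gripper":100},{"dx":-11,"dy":-8,"dz":143,"rx":0,"ry":0,"rz":0,"gripper":100},{"dx":-11,"dy":-8,"dz":143,"rx":0,"ry":0,"rz":0,"gripper":100}]'

```text
time_s: 5.8
eef_pos: [543.4, -166.1, 184.6]
tcp_rot: [-0.163, 0.23, 0.959, 0.039]
force: [0.7, 0.3, 0.2]
width: 85.7
```

```bash
python3 - <<'E'
from h import *
o=robot.get_obs();print(o["eef_pos"],o["time_s"],o["force"])
f=vision.grab_frame("wrist");cv2.imwrite("pics/w2.png",f["pixels"])
f=vision.grab_frame("side");cv2.imwrite("pics/s2.png",cv2.resize(f["pixels"][130:320,190:430],None,fx=3,fy=3))
delta(*headtool(np.radians(153),-.335,h=53))
E
```

```text
[ 543.35301929 -166.14707886  184.5947643 ] 5.8 [0.7041127  0.27011644 0.24934507]
d [1.6, 0.9, 2.1] r [0.01, 0.16, 0.02]
```

View pics/w2.png

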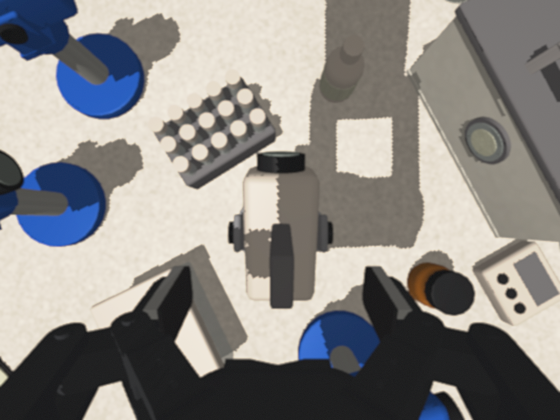

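View pics/s2.png

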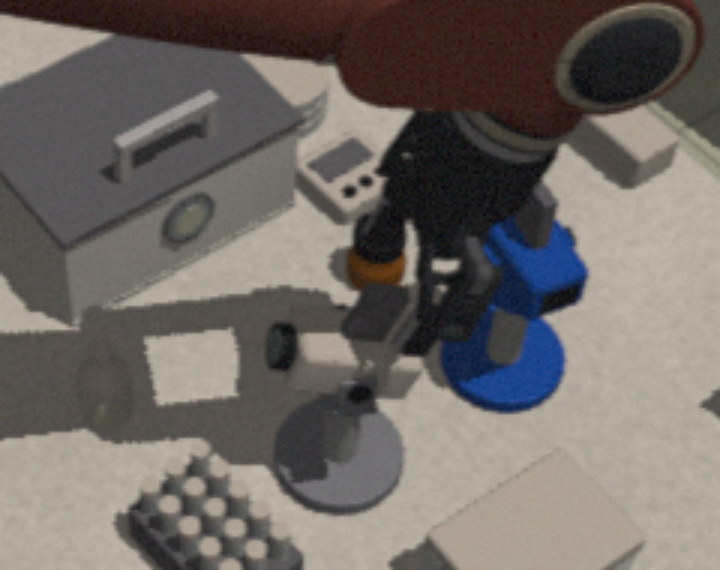

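Both pads straddle the fin: it sits at column 281, midway between the fingers at 180 and 375. Closing.

Call:
step_arm --plan '[{"dx":1.5,"dy":1,"dz":2,"rx":0,"ry":0,"rz":0,"gripper":100},{"dx":1.5,"dy":1,"dz":2,"rx":0,"ry":0,"rz":0,"gripper":0},{"dx":1.5,"dy":1,"dz":2,"rx":0,"ry":0,"rz":0,"gripper":0},{"dx":1.5,"dy":1,"dz":2,"rx":0,"ry":0,"rz":0,"gripper":0},{"dx":1.5,"dy":1,"dz":2,"rx":0,"ry":0,"rz":0,"gripper":0},{"dx":1.5,"dy":1,"dz":2,"rx":0,"ry":0,"rz":0,"gripper":0}]' --squeeze 50

```text
time_s: 6.65
eef_pos: [542.4, -163.7, 183.7]
tcp_rot: [-0.162, 0.23, 0.959, 0.04]
force: [1.8, 3.4, 1.3]
width: 10.9
```

```bash
python3 - <<'E'
from h import *
o=robot.get_obs();print(o["eef_pos"],o["time_s"],o["force"],o["width"])
delta(*headtool(np.radians(153),-.335,h=53))
W=np.array([543.5,57.3,62]); v=W-PIV; yt=np.arctan2(v[1],v[0]); tt=np.arctan2(-v[2],np.hypot(*v[:2])); print(np.degrees(yt),tt)
N=10
P0=o["eef_pos"];R0=rot(o["tcp_rot"])
# rigid: use measured grasp expressed in head frame assumed (153,-.335)
H0=headR(np.radians(153),-.335)
for k in range(1,N+1):
    s=k/N; H=headR(np.radians(153)+s*(yt-np.radians(153)),-.335+s*(tt+.335))
    A=H*H0.inv(); P=PIV+A.apply(P0-PIV); delta(P,A*R0,o)
E
```

```text
[ 542.43433335 -163.73131579  183.65667741] 6.65 [1.78527608 3.4191853  1.27065289] 10.86103107029747
d [-0.5, -0.8, -1.7] r [0.08, 0.01, 0.04]
85.73012251274935 0.3274681975666317
d [3.4, -1.5, 0.1] r [-2.0, -3.8, 6.42]
d [6.9, -2.3, 0.5] r [-3.57, -7.58, 12.97]
d [10.2, -2.3, 1.2] r [-4.71, -11.3, 19.64]
d [13.4, -1.5, 1.9] r [-5.41, -14.94, 26.41]
d [16.2, 0.1, 2.8] r [-5.68, -18.48, 33.28]
d [18.5, 2.2, 3.8] r [-5.5, -21.88, 40.21]
d [20.2, 5.0, 4.7] r [-4.86, -25.12, 47.21]
d [21.2, 8.1, 5.7] r [-3.78, -28.16, 54.24]
d [21.5, 11.6, 6.6] r [-2.23, -30.98, 61.29]
d [20.9, 15.2, 7.5] r [-0.22, -33.53, 68.34]
```

Call:
step_arm --plan '[{"dx":3.4,"dy":-1.5,"dz":0.1,"rx":-2.0,"ry":-3.8,"rz":6.4,"gripper":0},{"dx":6.9,"dy":-2.3,"dz":0.5,"rx":-3.6,"ry":-7.6,"rz":13.0,"gripper":0},{"dx":10.2,"dy":-2.3,"dz":1.2,"rx":-4.7,"ry":-11.3,"rz":19.6,"gripper":0},{"dx":13.4,"dy":-1.5,"dz":1.9,"rx":-5.4,"ry":-14.9,"rz":26.4,"gripper":0},{"dx":13.4,"dy":-1.5,"dz":1.9,"rx":-5.4,"ry":-14.9,"rz":26.4,"gripper":0}]'

```text
time_s: 7.28
eef_pos: [529.6, -158.6, 186.2]
tcp_rot: [-0.031, 0.452, 0.891, 0.017]
force: [2.5, 3.9, -1.1]
width: 10.5
```

```bash
python3 - <<'E'
from h import *
o=robot.get_obs();print(o["eef_pos"],o["time_s"],o["force"],o["ft_torque"],o["width"])
yt,tt=np.radians(85.73),.3275
H0=headR(np.radians(153)+.4*(yt-np.radians(153)),-.335+.4*(tt+.335))
delta(*headtool(np.radians(153)+.4*(yt-np.radians(153)),-.335+.4*(tt+.335)),o)
P0=np.array(headtool(np.radians(153)+.4*(yt-np.radians(153)),-.335+.4*(tt+.335))[0])
for s in (.5,.6,.7,.8,.9,1):
    delta(*headtool(np.radians(153)+s*(yt-np.radians(153)),-.335+s*(tt+.335)),o)
f=vision.grab_frame("side");cv2.imwrite("pics/s3.png",cv2.resize(f["pixels"][130:320,190:430],None,fx=3,fy=3))
E
```

```text
[ 529.56904393 -158.55245266  186.17478454] 7.275 [ 2.4740055   3.94816555 -1.14333992] [ 0.49920788 -0.57500689 -0.11053806] 10.53839431101981
d [-1.1, -0.8, -1.8] r [0.08, -0.01, 0.17]
d [2.4, -0.8, -1.7] r [-0.16, -3.8, 6.89]
d [5.8, 0.0, -1.3] r [0.04, -7.57, 13.63]
d [8.9, 1.6, -0.8] r [0.69, -11.29, 20.37]
d [11.6, 3.9, 0.0] r [1.79, -14.93, 27.1]
d [13.8, 6.9, 1.0] r [3.33, -18.46, 33.79]
d [15.3, 10.3, 2.1] r [5.33, -21.85, 40.44]
```

View pics/s3.png

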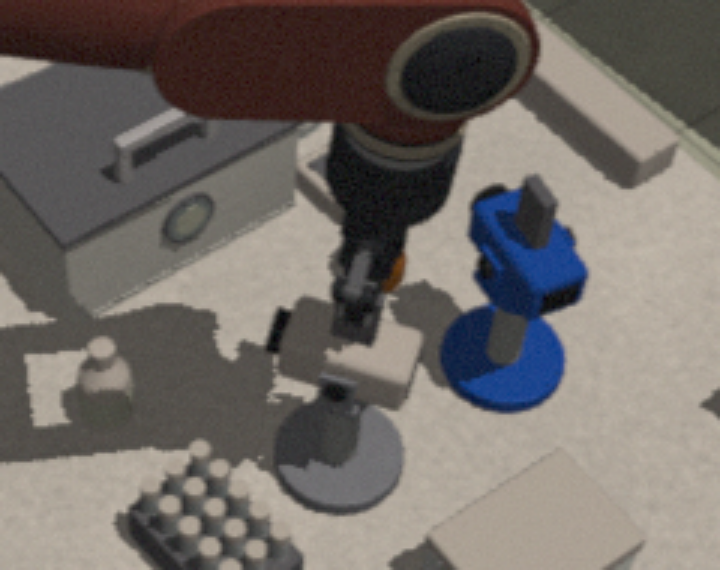

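The head follows the gripper and forces are small. Continuing to the aim.

Call:
step_arm --plan '[{"dx":3.2,"dy":-0.3,"dz":0,"rx":-0.2,"ry":-3.8,"rz":6.9,"gripper":0},{"dx":6.5,"dy":0.5,"dz":0.2,"rx":0,"ry":-7.6,"rz":13.6,"gripper":0},{"dx":9.6,"dy":2.0,"dz":0.6,"rx":0.7,"ry":-11.3,"rz":20.4,"gripper":0},{"dx":12.3,"dy":4.3,"dz":1.4,"rx":1.8,"ry":-14.9,"rz":27.1,"gripper":0},{"dx":14.5,"dy":7.2,"dz":2.4,"rx":3.3,"ry":-18.5,"rz":33.8,"gripper":0},{"dx":16,"dy":10.6,"dz":3.5,"rx":5.3,"ry":-21.9,"rz":40.4,"gripper":0},{"dx":16,"dy":10.6,"dz":3.5,"rx":5.3,"ry":-21.9,"rz":40.4,"gripper":0},{"dx":16,"dy":10.6,"dz":3.5,"rx":5.3,"ry":-21.9,"rz":40.4,"gripper":0}]'

```text
time_s: 8.32
eef_pos: [529.2, -139.5, 183.4]
tcp_rot: [0.11, 0.723, 0.672, -0.119]
force: [2.9, 7.2, -1.8]
width: 11.0
```

```bash
python3 - <<'E'
from h import *
o=robot.get_obs();print(o["eef_pos"],o["time_s"],o["force"],o["ft_torque"],o["width"])
delta(*headtool(np.radians(85.73),.3275),o)
for n in ("side","top","wrist"):
    f=vision.grab_frame(n)
    if n!="top":cv2.imwrite(f"pics/{n}4.png",f["pixels"] if n=="wrist" else cv2.resize(f["pixels"][130:320,150:390],None,fx=3,fy=3))
    for t in ["reader_pivot","reader_lens","box_window"]:
        print(n,t,[(np.round(d["location"],1).tolist(),round(d["p"],2)) for d in vision.spot_point(f,t) if d["location"][1]>-180 and 450<d["location"][0]<600])
E
```

```text
[ 529.23277032 -139.47849548  183.37998613] 8.325 [ 2.93104854  7.2453988  -1.84063343] [ 1.33895469 -0.5827588   0.13529984] 10.950926896279736
d [-1.1, -0.4, -1.5] r [-0.05, -0.08, 0.07]
side reader_pivot [([526.6, -152.2, 131.7], 0.9)]
side reader_lens [([534.7, -103.3, 117.7], 0.86)]
side box_window [([539.6, 59.2, 62.4], 0.73)]
top reader_pivot [([526.3, -156.3, 133.4], 0.57)]
top reader_lens []
top box_window [([547.4, 58.6, 61.1], 0.79), ([540.5, 222.8, 98.2], 0.22)]
wrist reader_pivot [([527.6, -158.3, 135.1], 0.92)]
wrist reader_lens [([530.4, -104.6, 118.9], 0.7)]
wrist box_window []
```

View pics/side4.png

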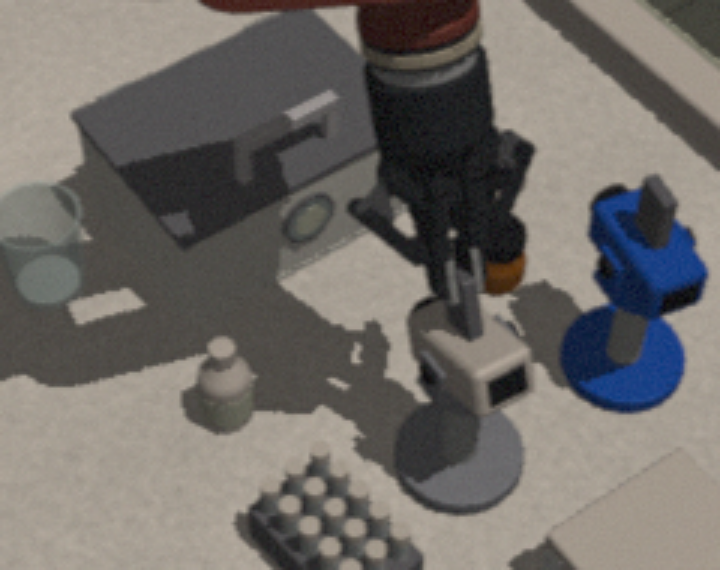

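View pics/wrist4.png

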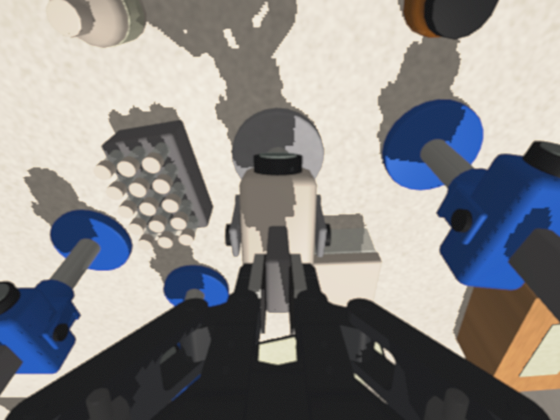

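The lens is measured at (530–535, -104, 118), against (531.5, -104, 117) wanted. Now releasing and backing off along the fin.

Call:
step_arm --plan '[{"dx":0,"dy":0,"dz":0,"rx":0,"ry":0,"rz":0,"gripper":100},{"dx":0,"dy":0,"dz":0,"rx":0,"ry":0,"rz":0,"gripper":100},{"dx":0,"dy":0,"dz":0,"rx":0,"ry":0,"rz":0,"gripper":100},{"dx":0,"dy":0,"dz":0,"rx":0,"ry":0,"rz":0,"gripper":100},{"dx":0,"dy":0,"dz":-30,"rx":0,"ry":0,"rz":0,"gripper":100},{"dx":0,"dy":0,"dz":-80,"rx":0,"ry":0,"rz":0,"gripper":100},{"dx":0,"dy":0,"dz":-140,"rx":0,"ry":0,"rz":0,"gripper":100},{"dx":0,"dy":0,"dz":-140,"rx":0,"ry":0,"rz":0,"gripper":100}]'

```text
time_s: 9.93
eef_pos: [534.5, -94.7, 323.3]
tcp_rot: [0.116, 0.723, 0.671, -0.117]
force: [-1.0, -0.3, -0.9]
width: 85.4
```

```bash
python3 - <<'E'
from h import *
o=robot.get_obs();print(o["eef_pos"],o["time_s"],o["force"],o["width"],o["joint_positions"].round(2))
for n in ("side","top","wrist"):
    f=vision.grab_frame(n); g=wrist(o,f) if n=="wrist" else f
    im=f["pixels"].copy(); H=headR(np.radians(85.73),.3275)
    for a,b,h in [(56,0,0)]+[(x,y,z) for x in(45,-45) for y in (24,-24) for z in (20,)]+[(x,0,68) for x in (15,-15)]:
        cv2.circle(im,tuple(int(round(v)) for v in proj(g,PIV+H.apply([a,b,h]))),1,(0,0,255),-1)
    cv2.imwrite(f"pics/{n}5.png",im if n=="wrist" else cv2.resize(im[130:320,150:390],None,fx=3,fy=3))
    for t in ["reader_pivot","reader_lens","reader_fin","box_window","lid_handle","lid_hinge"]:
        print(n,t,[(np.round(d["location"],1).tolist(),round(d["p"],2)) for d in vision.spot_point(f,t) if d["location"][1]>-180 and 450<d["location"][0]<600])
# handle pose: bar along world x, jaws along y; tool x = -> angle
E
```

```text
[534.52825519 -94.73150851 323.28521521] 9.925 [-1.00805731 -0.33726501 -0.87944215] 85.36672382441952 [-0.15 -0.19  1.72 -0.33  1.58 -0.08]
side reader_pivot [([526.5, -154.7, 132.6], 0.58)]
side reader_lens [([531.6, -103.4, 118.5], 0.89)]
side reader_fin [([529.9, -144.0, 178.1], 0.74)]
side box_window [([541.6, 54.6, 63.0], 0.76)]
side lid_handle [([541.3, 88.1, 146.5], 0.64)]
side lid_hinge [([544.5, 220.5, 100.5], 0.89)]
top reader_pivot [([527.7, -154.5, 134.2], 0.78)]
top reader_lens [([544.8, 143.3, 4.9], 0.75), ([531.2, -100.3, 113.2], 0.58)]
top reader_fin [([528.5, -137.7, 179.4], 0.62), ([527.6, -157.0, 134.4], 0.27)]
top box_window [([543.8, 58.2, 63.9], 0.85)]
top lid_handle [([540.4, 85.9, 146.1], 0.68)]
top lid_hinge [([540.6, 219.6, 100.4], 0.56)]
wrist reader_pivot [([529.0, -161.5, 133.3], 0.66)]
wrist reader_lens [([527.4, -105.8, 117.9], 0.65)]
wrist reader_fin [([530.0, -145.8, 178.3], 0.75)]
wrist box_window []
wrist lid_handle []
wrist lid_hinge []
```

View pics/side5.png

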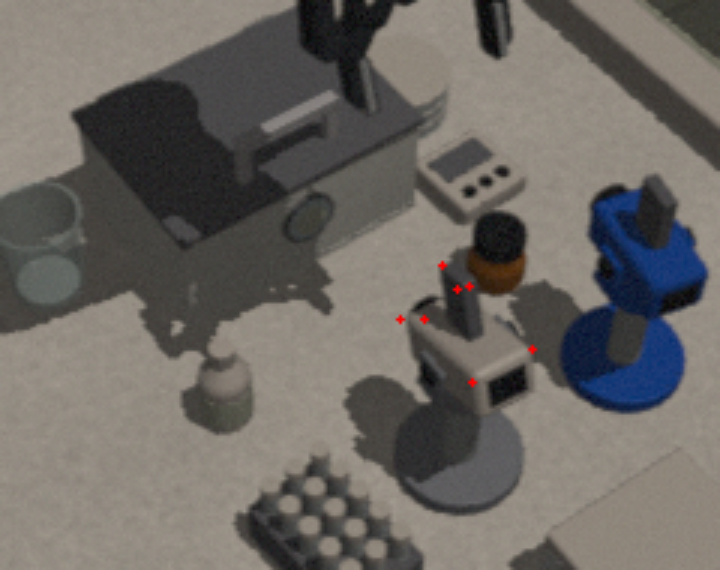

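View pics/wrist5.png

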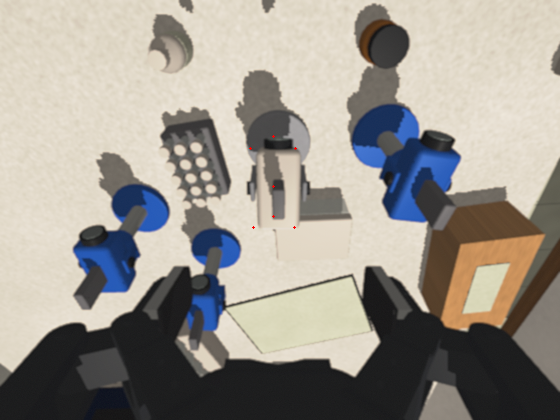

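The aim is unchanged after release: the lens reads (527–532, -100…-106, 113–118). Next, the pose above the handle.

```bash
python3 - <<'E'
from h import *
delta(np.array([540.8,87,250]),Rn.from_euler("x",np.pi))
E
```

```text
d [193.9, -5.0, 3.7] r [14.05, 15.24, 84.83]
```

Call:
step_arm --plan '[{"dx":194,"dy":-5,"dz":4,"rx":14,"ry":15.2,"rz":84.8,"gripper":100},{"dx":194,"dy":-5,"dz":4,"rx":14,"ry":15.2,"rz":84.8,"gripper":100},{"dx":194,"dy":-5,"dz":4,"rx":14,"ry":15.2,"rz":84.8,"gripper":100},{"dx":194,"dy":-5,"dz":4,"rx":14,"ry":15.2,"rz":84.8,"gripper":100},{"dx":194,"dy":-5,"dz":4,"rx":14,"ry":15.2,"rz":84.8,"gripper":100},{"dx":194,"dy":-5,"dz":4,"rx":14,"ry":15.2,"rz":84.8,"gripper":100},{"dx":194,"dy":-5,"dz":4,"rx":14,"ry":15.2,"rz":84.8,"gripper":100},{"dx":194,"dy":-5,"dz":4,"rx":14,"ry":15.2,"rz":84.8,"gripper":100}]'

```text
time_s: 11.98
eef_pos: [541.0, 86.9, 249.7]
tcp_rot: [0.002, 1.0, 0.011, -0.002]
force: [0.1, -0.3, 0.5]
width: 85.4
```

```bash
python3 - <<'E'
from h import *
o=robot.get_obs();print(o["eef_pos"],o["time_s"])
delta(np.array([540.8,87,250]),Rn.from_euler("x",np.pi))
E
```

```text
[540.96879249  86.94365572 249.69888376] 11.975
d [-0.2, -0.1, -0.3] r [0.27, 0.22, 1.26]
```

```bash
python3 - <<'E'
from h import *
o=robot.get_obs()
f=vision.grab_frame("wrist"); g=wrist(o,f); im=f["pixels"].copy()
for a in (-45,45):
    for b in (-6,6): cv2.circle(im,tuple(int(round(v)) for v in proj(g,[540.8+a,87+b,153.5])),2,(0,0,255),-1)
cv2.imwrite("pics/w6.png",im)
for t in ["lid_handle","box_window","reader_lens"]: print(t,[(np.round(d["location"],1).tolist(),round(d["p"],2)) for d in vision.spot_point(f,t)])
E
```

```text
lid_handle [([539.5, 89.0, 146.9], 0.72)]
box_window [([413.7, -16.0, -4.1], 0.46)]
reader_lens [([529.9, -103.4, 114.2], 0.94), ([697.1, -105.6, 130.6], 0.63)]
```

View pics/w6.png

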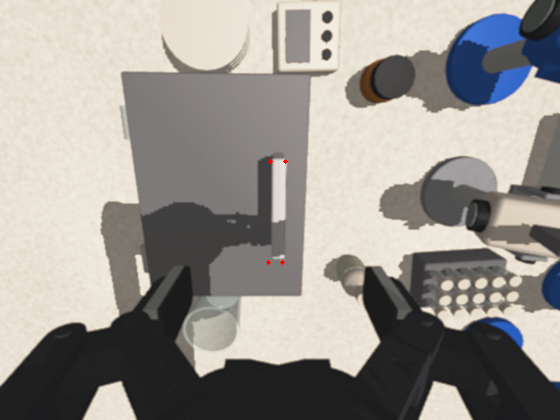

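The bar runs vertically at columns 272–285, rows 157–258. It lies within 2 mm of the prediction and square to the jaws as they stand. I'll go down and pinch.

Call:
step_arm --plan '[{"dx":0,"dy":0,"dz":40,"rx":0,"ry":0,"rz":0,"gripper":100},{"dx":0,"dy":0,"dz":75,"rx":0,"ry":0,"rz":0,"gripper":100},{"dx":0,"dy":0,"dz":96,"rx":0,"ry":0,"rz":0,"gripper":100},{"dx":0,"dy":0,"dz":96,"rx":0,"ry":0,"rz":0,"gripper":100}]'

```text
time_s: 12.68
eef_pos: [538.9, 86.7, 151.3]
tcp_rot: [0.003, 1.0, 0.015, -0.005]
force: [-0.0, 0.1, 0.2]
width: 85.5
```

```bash
python3 - <<'E'
from h import *
o=robot.get_obs();print(o["eef_pos"],o["time_s"],o["force"])
f=vision.grab_frame("wrist");cv2.imwrite("pics/w7.png",f["pixels"])
E
```

```text
[538.91771367  86.65770973 151.29665477] 12.675 [-0.03831483  0.08401244  0.16146086]
```

View pics/w7.png

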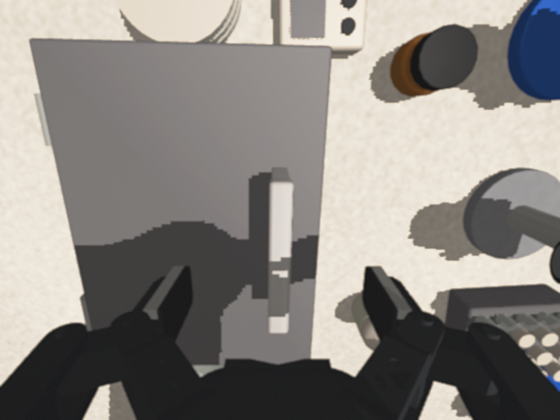

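The bar sits centred between the fingers (columns 270–292). Closing.

Call:
step_arm --plan '[{"dx":0,"dy":0.5,"dz":-2,"rx":0,"ry":0,"rz":0,"gripper":0},{"dx":0,"dy":0.5,"dz":-2,"rx":0,"ry":0,"rz":0,"gripper":0},{"dx":0,"dy":0.5,"dz":-2,"rx":0,"ry":0,"rz":0,"gripper":0},{"dx":0,"dy":0.5,"dz":-2,"rx":0,"ry":0,"rz":0,"gripper":0},{"dx":0,"dy":0.5,"dz":-2,"rx":0,"ry":0,"rz":0,"gripper":0},{"dx":0,"dy":0.5,"dz":-2,"rx":0,"ry":0,"rz":0,"gripper":0}]' --squeeze 80

```text
time_s: 13.48
eef_pos: [540.3, 86.0, 155.6]
tcp_rot: [0.003, 1.0, 0.014, -0.003]
force: [-0.7, -0.1, 0.2]
width: 0.4
```

```bash
python3 - <<'E'
from h import *
o=robot.get_obs();print(o["eef_pos"],o["time_s"],o["force"],o["ft_torque"],o["width"],o["tcp_rot"])
# arc about hinge (axis world x): front(-y) up
Hn=np.array([541.,221.5,100.5])
P0=o["eef_pos"];R0=rot(o["tcp_rot"])
for a in (.02,.04,.06,.08,.10,.12,.13):
    A=Rn.from_rotvec([-a,0,0]); print(a,end=" "); delta(Hn+A.apply(P0-Hn),A*R0,o)
E
```

```text
[540.31219189  85.97614249 155.56859832] 13.475 [-0.71036792 -0.1076248   0.21134468] [ 0.01116285  0.01356582 -0.00954238] 0.37660519492843975 [ 0.00276047  0.9998951   0.01398892 -0.00254467]
0.02 d [0.0, -1.1, -2.7] r [-1.15, -0.03, 0.01]
0.04 d [0.0, -2.3, -5.4] r [-2.29, -0.06, 0.01]
0.06 d [0.1, -3.5, -8.0] r [-3.44, -0.1, 0.02]
0.08 d [0.1, -4.8, -10.7] r [-4.58, -0.13, 0.02]
0.1 d [0.1, -6.1, -13.3] r [-5.73, -0.16, 0.03]
0.12 d [0.1, -7.5, -15.9] r [-6.87, -0.19, 0.03]
0.13 d [0.1, -8.2, -17.1] r [-7.45, -0.21, 0.04]
```

The width is 0.4 mm, so the bar is not between the pads. Looking.

```bash
python3 - <<'E'
from h import *
f=vision.grab_frame("wrist");cv2.imwrite("pics/w8.png",f["pixels"])
f=vision.grab_frame("side");cv2.imwrite("pics/s8.png",cv2.resize(f["pixels"][90:270,150:350],None,fx=3.5,fy=3.2))
f=vision.grab_frame("top")
for t in ["lid_handle"]: print(t,[(np.round(d["location"],1).tolist(),round(d["p"],2)) for d in vision.spot_point(f,t)])
E
```

```text
lid_handle [([539.1, 86.5, 143.4], 0.56)]
```

View pics/w8.png

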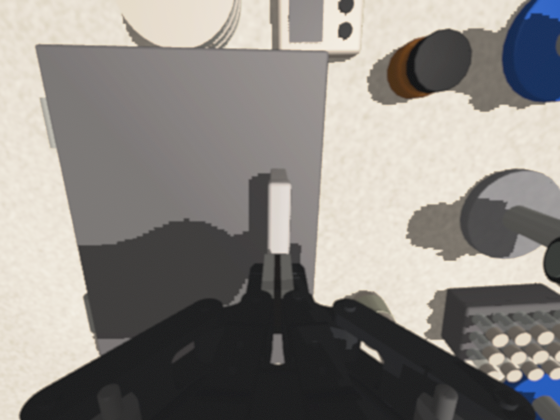

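View pics/s8.png

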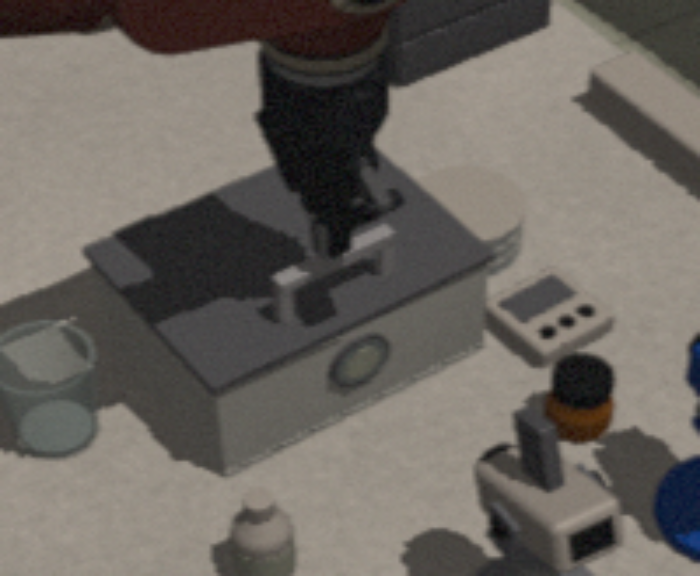

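```bash
python3 - <<'E'
from h import *
o=robot.get_obs(); R=rot(o["tcp_rot"])
for n,(r0,r1,c0,c1) in {"side":(90,270,150,350),"top":(150,290,160,300)}.items():
    f=vision.grab_frame(n); im=cv2.resize(f["pixels"][r0:r1,c0:c1],None,fx=4,fy=3.3 if n=="side" else 4,interpolation=cv2.INTER_CUBIC)
    sy=3.3 if n=="side" else 4
    def dot(X,c): 
        u=proj(f,X); cv2.circle(im,(int((u[0]-c0+.5)*4),int((u[1]-r0+.5)*sy)),3,c,-1)
    for d,c in ((0,(0,255,0)),(6,(0,255,255)),(25,(0,0,255))): dot(o["eef_pos"]+R.apply([0,0,d]),c)
    for a in (-45,45): 
        for b in (-6,6): dot([540.8+a,87+b,153.5],(255,0,0))
    cv2.imwrite(f"pics/{n}9.png",im)
E
```

```text
(no output)
```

View pics/side9.png

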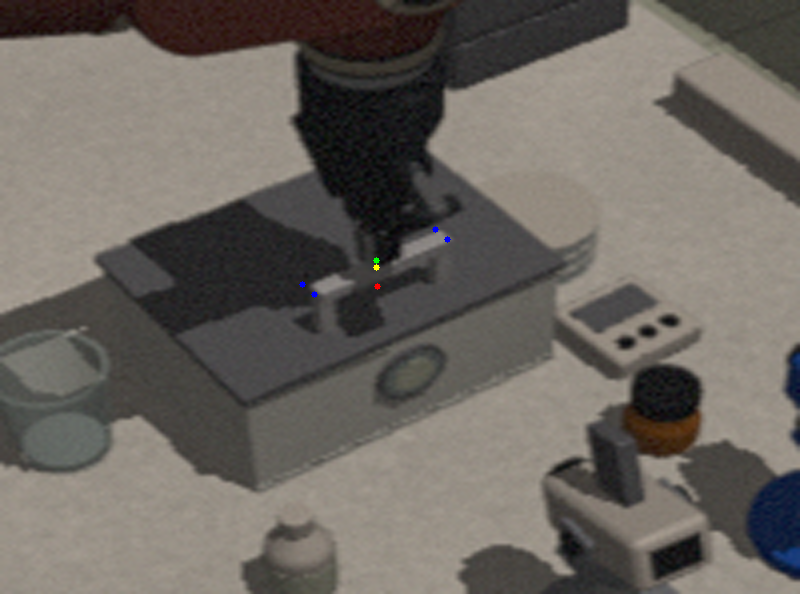

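View pics/top9.png

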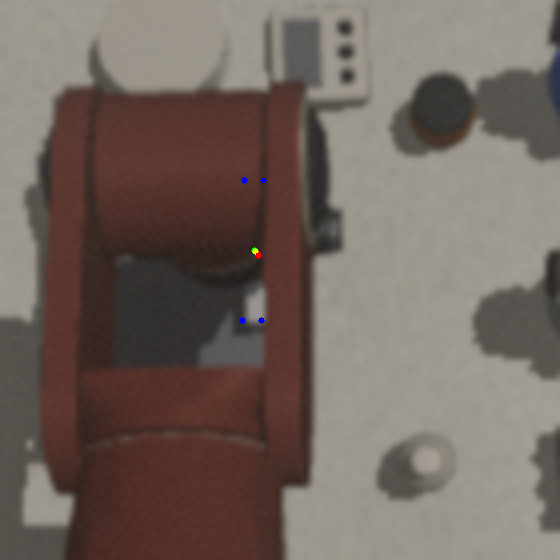

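```bash
python3 - <<'E'
from h import *
o=robot.get_obs(); R=rot(o["tcp_rot"])
f=vision.grab_frame("wrist"); g=wrist(o,f); im=f["pixels"]
c=cv2.resize(im[150:400,170:390],None,fx=3.2,fy=2.4*1,interpolation=cv2.INTER_CUBIC)
for d in (-20,0,6,25): print(d,proj(g,o["eef_pos"]+R.apply([0,0,d])), proj(g,o["eef_pos"]+R.apply([11,0,d])))
for z in (141.5,147.5,153.5):
  for a in (-45,45): print(z,a,proj(g,[540.8+a,86.5,z]))
cv2.imwrite("pics/w9.png",c)
print(o["eef_pos"],o["joint_positions"].round(3))
E
```

```text
-20 [276.50215266 292.75237315] [276.47022344 271.9382811 ]
0 [276.53940446 271.50748739] [276.51223083 252.80004856]
6 [276.54888573 266.1002738 ] [276.52288229 247.94733139]
25 [276.57496954 251.22454909] [276.55210171 234.63519547]
141.5 -45 [273.75513183 323.20827992]
141.5 45 [277.78689858 182.39295359]
147.5 -45 [273.7118953  329.83037372]
147.5 45 [277.88781653 184.9254908 ]
153.5 -45 [273.66581412 336.88815178]
153.5 45 [277.99665    187.65666804]
[540.34555857  86.01149247 155.57172374] [ 0.025 -0.068  1.865 -0.006  1.35   1.569]
```

View pics/w9.png

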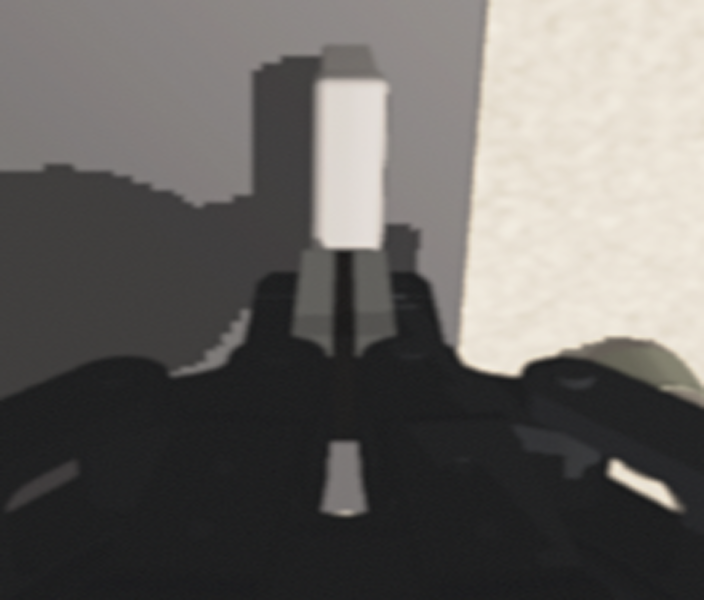

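By the wrist and side pictures the shut fingertips sit at about bar-top height, about at the TCP rather than 25 mm ahead of it, so they closed just above the bar. Going 19 mm lower is safe either way (lid top is at 104.5 mm), so I'll open, go down and close again.

Call:
step_arm --plan '[{"dx":0,"dy":0,"dz":-4,"rx":0,"ry":0,"rz":0,"gripper":100},{"dx":0,"dy":0,"dz":-4,"rx":0,"ry":0,"rz":0,"gripper":100},{"dx":0,"dy":0,"dz":-4,"rx":0,"ry":0,"rz":0,"gripper":100},{"dx":0,"dy":0,"dz":-4,"rx":0,"ry":0,"rz":0,"gripper":100},{"dx":0,"dy":0,"dz":9,"rx":0,"ry":0,"rz":0,"gripper":100},{"dx":0,"dy":0,"dz":19,"rx":0,"ry":0,"rz":0,"gripper":100},{"dx":0,"dy":0,"dz":19,"rx":0,"ry":0,"rz":0,"gripper":100}]'

```text
time_s: 14.7
eef_pos: [539.0, 85.8, 134.6]
tcp_rot: [0.003, 1.0, 0.014, -0.004]
force: [0.1, -0.3, 0.4]
width: 85.2
```

Call:
step_arm --plan '[{"dx":0,"dy":0,"dz":0,"rx":0,"ry":0,"rz":0,"gripper":0},{"dx":0,"dy":0,"dz":0,"rx":0,"ry":0,"rz":0,"gripper":0},{"dx":0,"dy":0,"dz":0,"rx":0,"ry":0,"rz":0,"gripper":0},{"dx":0,"dy":0,"dz":0,"rx":0,"ry":0,"rz":0,"gripper":0},{"dx":0,"dy":0,"dz":0,"rx":0,"ry":0,"rz":0,"gripper":0}]' --squeeze 80

```text
time_s: 15.32
eef_pos: [540.5, 85.5, 137.1]
tcp_rot: [0.003, 1.0, 0.013, -0.002]
force: [-0.4, -2.7, 1.9]
width: 9.9
```

```bash
python3 - <<'E'
from h import *
o=robot.get_obs();print(o["eef_pos"],o["time_s"],o["force"],o["ft_torque"],o["width"],o["tcp_rot"])
f=vision.grab_frame("wrist"); im=f["pixels"]
cv2.imwrite("pics/w10.png",cv2.resize(im[150:400,170:390],None,fx=3.2,fy=2.4,interpolation=cv2.INTER_CUBIC))
f=vision.grab_frame("side");cv2.imwrite("pics/s10.png",cv2.resize(f["pixels"][90:270,150:350],None,fx=3.5,fy=3.2,interpolation=cv2.INTER_CUBIC))
E
```

```text
[540.4523036   85.49530671 137.11169189] 15.325 [-0.41039037 -2.68300569  1.88284861] [-0.23390296  0.11270075 -0.31481006] 9.856943041560257 [ 0.00308537  0.99990162  0.01348625 -0.00231214]
```

View pics/w10.png

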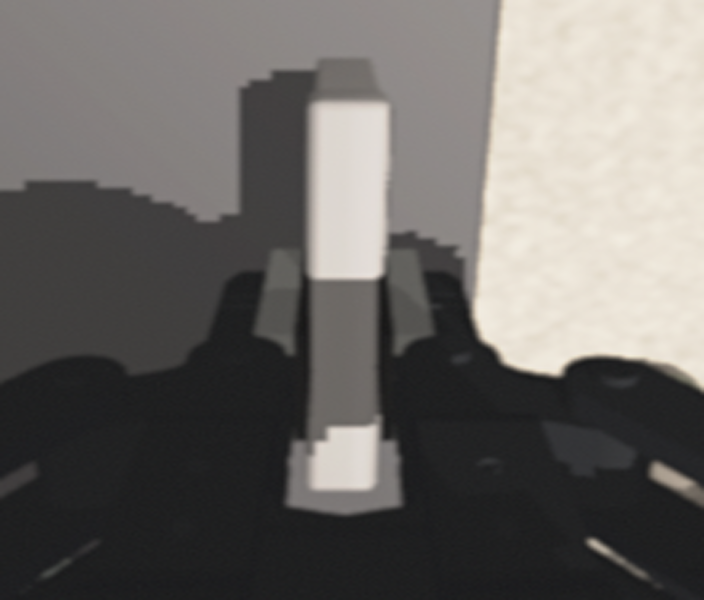

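View pics/s10.png

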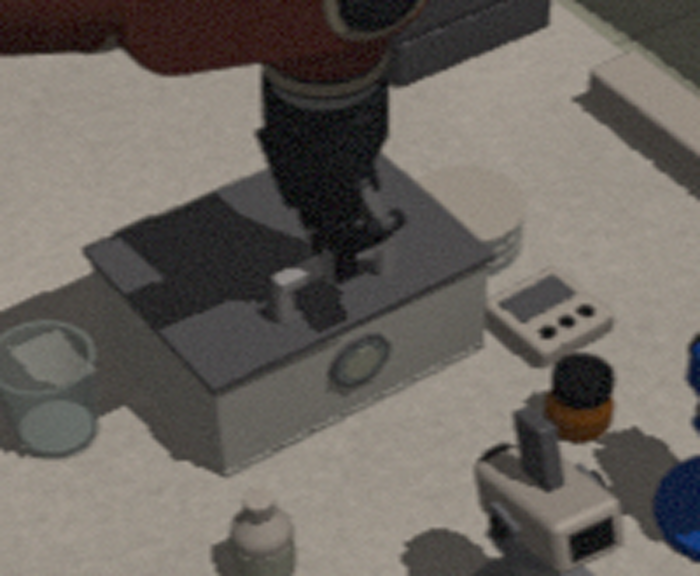

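The bar is between the pads now. Lifting in an arc about the hinge, gently.

```bash
python3 - <<'E'
from h import *
o=robot.get_obs()
Hn=np.array([541.,221.5,100.5])
P0=o["eef_pos"];R0=rot(o["tcp_rot"])
for a in (.02,.04,.06,.08,.10,.12,.13):
    A=Rn.from_rotvec([-a,0,0]); print(a,end=" "); delta(Hn+A.apply(P0-Hn),A*R0,o)
E
```

```text
0.02 d [0.0, -0.7, -2.7] r [-1.15, -0.03, 0.01]
0.04 d [0.0, -1.5, -5.4] r [-2.29, -0.06, 0.01]
0.06 d [0.0, -2.4, -8.1] r [-3.44, -0.09, 0.02]
0.08 d [0.0, -3.3, -10.8] r [-4.58, -0.12, 0.02]
0.1 d [0.1, -4.3, -13.4] r [-5.73, -0.16, 0.03]
0.12 d [0.1, -5.3, -16.0] r [-6.87, -0.19, 0.03]
0.13 d [0.1, -5.8, -17.4] r [-7.45, -0.2, 0.03]
```

Call:
step_arm --plan '[{"dx":0,"dy":-0.4,"dz":-1.4,"rx":-0.6,"ry":0,"rz":0,"gripper":0},{"dx":0,"dy":-0.7,"dz":-2.7,"rx":-1.2,"ry":0,"rz":0,"gripper":0},{"dx":0,"dy":-1.1,"dz":-4.1,"rx":-1.7,"ry":0,"rz":0,"gripper":0},{"dx":0,"dy":-1.5,"dz":-5.4,"rx":-2.3,"ry":0,"rz":0,"gripper":0},{"dx":0,"dy":-1.5,"dz":-5.4,"rx":-2.3,"ry":0,"rz":0,"gripper":0}]' --squeeze 100

```text
time_s: 16.05
eef_pos: [540.4, 86.3, 140.4]
tcp_rot: [0.024, 1.0, 0.014, -0.002]
force: [5.5, -6.5, -7.4]
width: 8.9
```

```bash
python3 - <<'E'
from h import *
o=robot.get_obs();print(o["eef_pos"],o["time_s"],o["force"],o["ft_torque"],o["width"],o["tcp_rot"])
f=vision.grab_frame("wrist"); im=f["pixels"]
cv2.imwrite("pics/w11.png",cv2.resize(im[150:400,170:390],None,fx=3.2,fy=2.4,interpolation=cv2.INTER_CUBIC))
f=vision.grab_frame("side");cv2.imwrite("pics/s11.png",cv2.resize(f["pixels"][90:270,150:350],None,fx=3.5,fy=3.2,interpolation=cv2.INTER_CUBIC))
E
```

```text
[540.40422701  86.31981245 140.36645136] 16.05 [ 5.54474984 -6.45803824 -7.42913653] [-0.63457991 -0.88093128 -0.30786719] 8.948871130035968 [ 0.02421623  0.99960844  0.01388403 -0.00194266]
```

View pics/s11.png

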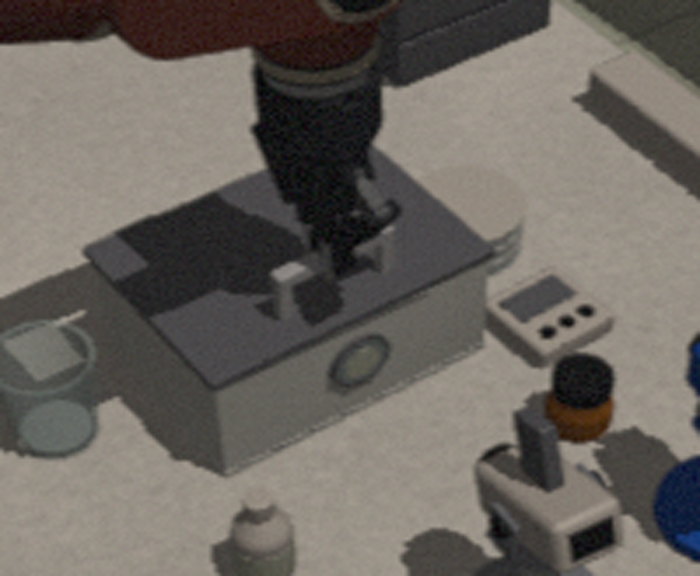

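Call:
step_arm --plan '[{"dx":0,"dy":-0.4,"dz":-1.4,"rx":-0.6,"ry":0,"rz":0,"gripper":0},{"dx":0,"dy":-0.8,"dz":-2.7,"rx":-1.2,"ry":0,"rz":0,"gripper":0},{"dx":0,"dy":-1.2,"dz":-4.1,"rx":-1.7,"ry":0,"rz":0,"gripper":0},{"dx":0,"dy":-1.7,"dz":-5.4,"rx":-2.3,"ry":0,"rz":0,"gripper":0},{"dx":0,"dy":-1.7,"dz":-5.4,"rx":-2.3,"ry":0,"rz":0,"gripper":0}]' --squeeze 100

```text
time_s: 16.77
eef_pos: [540.4, 88.3, 146.5]
tcp_rot: [0.044, 0.999, 0.014, -0.002]
force: [3.2, -6.0, -3.4]
width: 9.4
```

```bash
python3 - <<'E'
from h import *
o=robot.get_obs();print(o["eef_pos"],o["time_s"],o["force"],o["ft_torque"],o["width"],o["tcp_rot"])
f=vision.grab_frame("wrist"); im=f["pixels"]
cv2.imwrite("pics/w12.png",cv2.resize(im[150:400,170:390],None,fx=3.2,fy=2.4,interpolation=cv2.INTER_CUBIC))
f=vision.grab_frame("side");cv2.imwrite("pics/s12.png",cv2.resize(f["pixels"][90:270,150:350],None,fx=3.5,fy=3.2,interpolation=cv2.INTER_CUBIC))
E
```

```text
[540.38430094  88.3424964  146.49081592] 16.775 [ 3.15476998 -5.96953752 -3.39472163] [-0.69969301 -0.54379677 -0.35602419] 9.394556894285177 [ 0.04427229  0.99892049  0.01395211 -0.00177659]
```

View pics/s12.png

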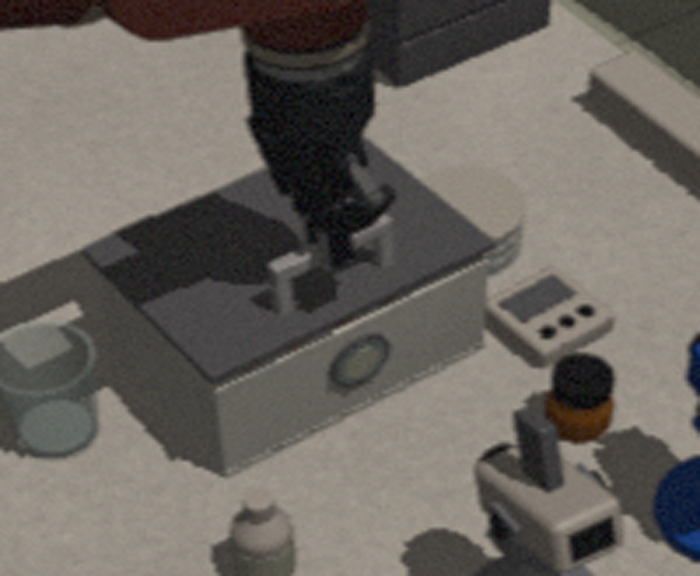

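View pics/w12.png

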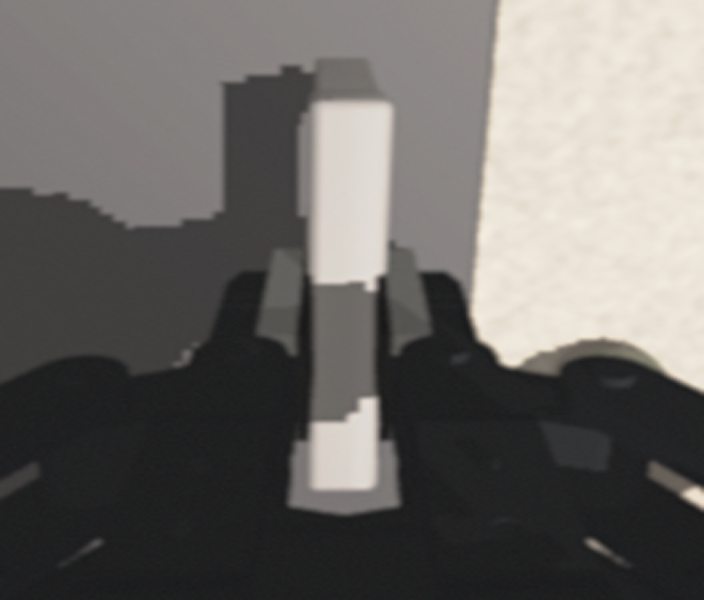

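The lid is rising and the bar is not slipping in the pads. The front gap is visible and the angle is about 0.06. On to about 0.12.

Call:
step_arm --plan '[{"dx":0,"dy":-0.5,"dz":-1.5,"rx":-0.6,"ry":0,"rz":0,"gripper":0},{"dx":0,"dy":-0.9,"dz":-3,"rx":-1.3,"ry":0,"rz":0,"gripper":0},{"dx":0,"dy":-1.4,"dz":-4.5,"rx":-1.9,"ry":0,"rz":0,"gripper":0},{"dx":0,"dy":-1.9,"dz":-6,"rx":-2.6,"ry":0,"rz":0,"gripper":0},{"dx":0,"dy":-2.3,"dz":-7.4,"rx":-3.2,"ry":0,"rz":0,"gripper":0},{"dx":0,"dy":-2.3,"dz":-7.4,"rx":-3.2,"ry":0,"rz":0,"gripper":0},{"dx":0,"dy":-2.3,"dz":-7.4,"rx":-3.2,"ry":0,"rz":0,"gripper":0},{"dx":0,"dy":-2.3,"dz":-7.4,"rx":-3.2,"ry":0,"rz":0,"gripper":0}]' --squeeze 100

```text
time_s: 17.88
eef_pos: [540.4, 91.6, 155.0]
tcp_rot: [0.072, 0.997, 0.014, -0.001]
force: [0.4, -5.0, 2.1]
width: 9.2
```

```bash
python3 - <<'E'
from h import *
o=robot.get_obs();print(o["eef_pos"],o["time_s"],o["force"],o["ft_torque"],o["width"],o["tcp_rot"])
f=vision.grab_frame("wrist"); im=f["pixels"]
cv2.imwrite("pics/w13.png",cv2.resize(im[150:400,170:390],None,fx=3.2,fy=2.4,interpolation=cv2.INTER_CUBIC))
for n in ("side","top"):
    f=vision.grab_frame(n)
    if n=="side":
        im=cv2.resize(f["pixels"][90:270,150:350],None,fx=4,fy=3.3,interpolation=cv2.INTER_CUBIC)
        # lid front edge lower/upper predicted for angles: lid top front corners y=221.5-165, z 100.5..104.5
        for a,c in ((0.065,(255,0,0)),(.12,(0,255,0)),(.19,(0,0,255))):
            for x in (541-112,541+112):
                X=np.array([541.,221.5,100.5])+Rn.from_rotvec([-a,0,0]).apply([x-541,-165,4]); u=proj(f,X); cv2.circle(im,(int((u[0]-149.5)*4),int((u[1]-89.5)*3.3)),2,c,-1)
        cv2.imwrite("pics/s13.png",im)
    for t in ["reader_pivot","reader_lens","reader_fin","box_window","lid_handle"]:
        print(n,t,[(np.round(d["location"],1).tolist(),round(d["p"],2)) for d in vision.spot_point(f,t) if d["location"][1]>-180 and 450<d["location"][0]<600])
    for t in ["bottle","jar","beaker","dishes","timer","tube_rack","tip_box"]:
        print(t,[np.round(d["location"],0).tolist() for d in vision.spot_point(f,t)][:1])
E
```

```text
[540.40736948  91.62795912 154.97207187] 17.875 [ 0.43935845 -4.97666062  2.11501922] [-0.66278616 -0.0027485  -0.37847822] 9.241282663391724 [ 0.0716847   0.99732876  0.01395996 -0.00133159]
side reader_pivot [([525.7, -153.8, 130.4], 0.67)]
side reader_lens [([533.3, -103.9, 118.8], 0.92)]
side reader_fin [([533.1, -144.9, 176.5], 0.86)]
side box_window [([540.0, 55.7, 62.3], 0.59)]
side lid_handle [([537.7, 95.4, 162.5], 0.84)]
bottle [[409.0, -19.0, -1.0]]
jar [[661.0, -37.0, -1.0]]
beaker [[364.0, 167.0, -3.0]]
dishes [[706.0, 165.0, 0.0]]
timer [[704.0, 58.0, 4.0]]
tube_rack [[411.0, -175.0, -1.0]]
tip_box [[575.0, -312.0, -1.0]]
top reader_pivot [([528.0, -154.3, 137.7], 0.96)]
top reader_lens [([532.4, -100.9, 113.5], 0.6)]
top reader_fin [([529.5, -139.6, 177.3], 0.57)]
top box_window [([541.0, 56.0, 63.7], 0.71)]
top lid_handle [([538.6, 92.6, 162.3], 0.56)]
bottle [[413.0, -25.0, 0.0]]
jar [[666.0, -32.0, -0.0]]
beaker []
dishes [[704.0, 163.0, 2.0]]
timer [[706.0, 54.0, -1.0]]
tube_rack [[406.0, -174.0, -1.0]]
tip_box [[573.0, -308.0, -2.0]]
```

View pics/s13.png

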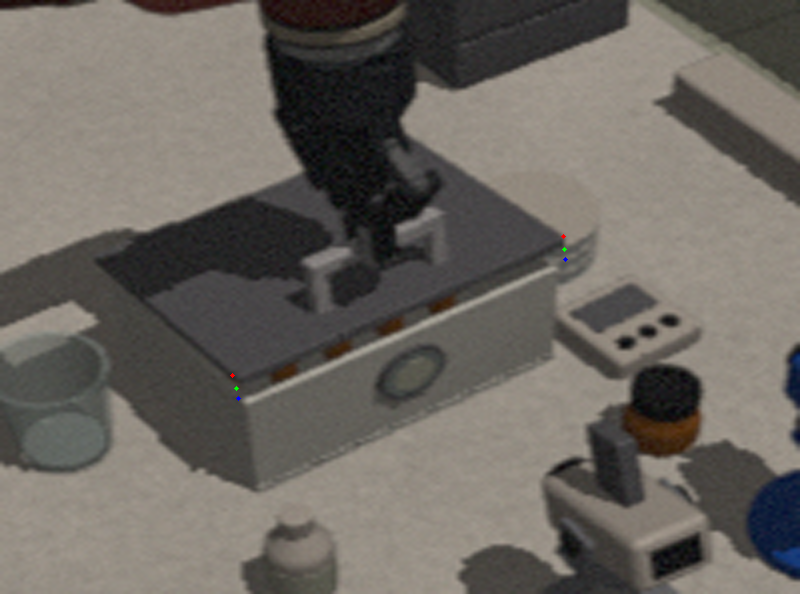

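View pics/w13.png

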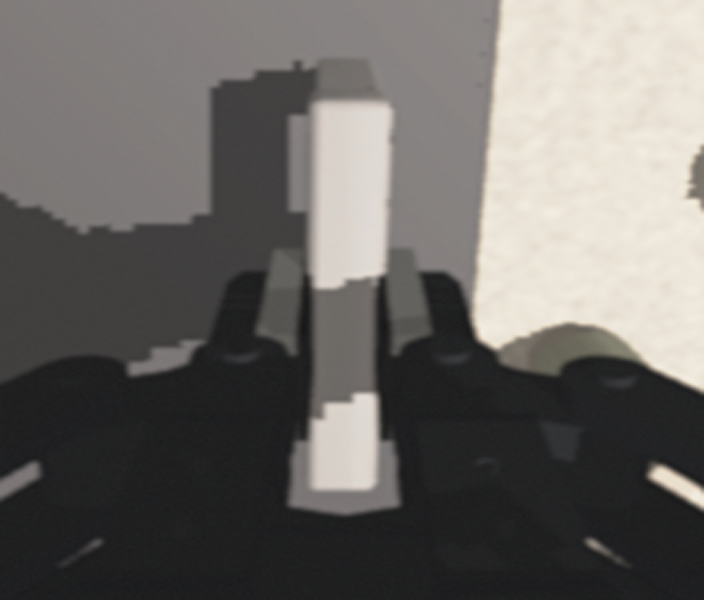

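The lid is at about 0.12 rad: arc from the TCP 0.125, handle height 162.5 mm gives 0.11. Hold briefly, confirm it is steady, then hand in.

Call:
step_arm --plan '[{"dx":0,"dy":0,"dz":0,"rx":0,"ry":0,"rz":0,"gripper":0},{"dx":0,"dy":0,"dz":0,"rx":0,"ry":0,"rz":0,"gripper":0},{"dx":0,"dy":0,"dz":0,"rx":0,"ry":0,"rz":0,"gripper":0},{"dx":0,"dy":0,"dz":0,"rx":0,"ry":0,"rz":0,"gripper":0},{"dx":0,"dy":0,"dz":0,"rx":0,"ry":0,"rz":0,"gripper":0}]'

```text
time_s: 19.85
eef_pos: [540.4, 91.6, 155.0]
tcp_rot: [0.072, 0.997, 0.014, -0.001]
force: [0.2, -4.5, 1.9]
width: 9.4
```

```bash
python3 - <<'E'
from h import *
o=robot.get_obs();print(o["eef_pos"],o["time_s"],o["force"],o["width"],np.abs(o["joint_vel"]).max())
print(robot.job_done())
E
```

```text
[540.38323665  91.63637235 154.97092016] 19.85 [ 0.15370032 -4.52862356  1.94216178] 9.43334399808972 0.0022725527598885563
the job is handed in; nothing more can be done
None
```

I aimed the grey reader's head at the box window by its fin, let go of it, then broke the lid free by its handle. I handed the job in at 19.85 s with the gripper still holding the lid open; no verdict came back.

Last checks:
- **Aim:** After the lift, the lens was measured at about (533, -102, 116) mm, against (531.5, -104, 117) wanted. That puts the line of sight roughly 5 mm from the window's centre, with 20 mm allowed. This comes from camera estimates good to about 4 mm.
- **Lid angle:** The gripper's arc gives about 0.125 rad. The seen handle height gives about 0.11 rad. Both are inside 0.065 to 0.19. The arm was still, and the fingers stayed on the bar at a 9.4 mm opening.
- **Bystanders:** All seven were found within measurement noise of where they started. The last top picture missed the beaker, but the side picture found it in place.

**What disagreed:**
- **First handle grasp:** It shut on air. The fingertips seemed to reach only about as far as the TCP, not 25 mm ahead of it. I opened, went 19 mm lower and gripped properly.
- **Finger opening on the bar:** It reads 9 to 10 mm on the 12 mm bar (about 11 mm on the 12 mm fin). The pictures show the bar held, with no slip during the lift.

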